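# Set the calibrator dial to the red mark and tighten its lock ring

### The arm

A 6-joint arm with a two-finger parallel gripper is mounted at the origin on the work surface. World frame = base frame: x ahead of the robot, y to its left, z up, the work surface at z = 0. Lengths are in m, angles in rad, forces in N, time in s.
With the tool pointing down it reaches from about 0.325 to 0.775 m from the base axis. Payload 5.5 kg.
Tool frame: the origin (TCP) lies on the centre line of the jaws, within the pads' length; the fingertips stand 14 mm ahead of it and the grasp point (between the pads) lies 5 mm behind it; z points along the fingers, y is the line along which they close (so a half turn about z gives the same grasp; the last joint's range is limited). The gripper opens to 85 mm and grips with 20 to 120 N. Pads are 22 mm wide; open, the fingers measure 114 mm over their backs; the gripper's body (76 mm by 85 mm) begins 54 mm behind the grasp point. The pads swing forward as they close: fully open they stand 13 mm farther back than shut.
Start: joints at [-1.341, 0.091, 1.231, -0, 1.82, -0.057], TCP at [0.17, -0.576, 0.245] pointing down, gripper open.
Joint ranges: [-2.87, 2.87], [-0.86, 2.18], [0.17, 2.46], [-1.51, 4.65], [0.06, 2.69], [-2.65, 2.65]. Speed limits (rad/s): [2.57, 2.57, 3.01, 3.14, 3.14, 3.14].

### API

Orientations are given as a unit quaternion [x, y, z, w].
In Python, from plant import sensors, optics, job gives the robot as it stands.
- The arm moves only by the shell command python3 -m handwheel 'ROWS' [FORCE]. ROWS is JSON, a list of rows, each a list of 3 entries, a list of its own where there are three numbers: the shift along the world's x, y, z in units of 25 mm (1.0 is 25 mm), then the turn about the world's z in units of 5 degrees (1.0 is 5 degrees), then the opening, from -1 (shut) to 1 (fully open). In form: [[[dx, dy, dz], twist, jaw], ...]. A call has 1 to 10 rows; each row shifts and turns the commanded pose from where the row before left it; what a row does not reach is not made up. A row lasts 1/8 s, in which the tool goes at most 62.5 mm and 10.7 degrees, less where a joint would pass 70% of its speed; a pose out of reach is approached as far as the arm can. A call is refused whole if a number of a shift passes 1 or a number of a turn 1, either way. A call with a gripper value outside its range is refused whole. The fingers move at their own pace and stop on an object; FORCE is the grip in N (left out, the last holds). Time passes only in rows, so rows that do not move let the fingers close. It gives the time, the measured TCP pose, the force, the opening and the grip force at its end, in the units of the state.
- sensors.read_state(): the state, without advancing time (a new reading comes with each control period).
- optics.grab_frame(name): name is "side" or "top"; returns a dict with "pixels" (400x640x3 uint8, blue, green, red), "range_z" (400x640 float32, m along the optical axis (not along the pixel's ray), 0 where there is no reading), "fx", "fy", "cx", "cy" (pixels), "pose" (4x4, takes a point from camera to world coordinates). Camera axes: x right, y down, z forward; pixel columns grow to the right and rows downward; lengths in m; the calibration is good to about 2 mm. A picture is of the moment at which its call begins.
- job.finish_job(): hands the job in; it is judged then, once.
The state is a dict: "clock": time; "q": joint angles; "joint_vel": joint speeds; "effort": joint torques, N m; "eef_pos": TCP position; "ee_rot": TCP orientation; "force": force on the tool from outside, world axes, zero at the start; "torque": the same for the moment, N m; "opening": finger opening in m; "gripper_force": force on a finger pad.
Only numpy, scipy, OpenCV 4.12 (cv2) and the standard library are available. Lean on these libraries where they do the work, as an engineer would, in place of code of your own. Each camera call takes 0.05 s, during which the arm holds its last target. There are 200 camera calls.

### The job

On the low blue calibrator, turn the black dial clockwise until its white pointer line points at the red mark. Then turn the brass lock ring below the dial clockwise until you feel it seat, and about 20 degrees more so that it is tight, but never more than 40 degrees past the seat, with the dial still on the mark. Leave the loose things on and around the calibrator where they are.

Things in the scene. Friction and masses are not known exactly. Their poses are not given: they have to be found in the camera images.
- calibrator: Low blue box with a grey top panel, 190 (x) x 250 (y) x 70 mm high, fixed to the bench. Origin: centre of its underside; z up. The common upright axis of dial and lock ring passes through x = -15 mm, y = -45 mm of its frame; white scale ticks 15 degrees apart lie round it on the panel.
- dial_grip (a point): On the dial's axis at the middle of its height, 114 mm above the bench. The dial is a black ribbed plastic cylinder, 34 mm diameter and 28 mm high (100 to 128 mm above the bench), free all round, with a white pointer line on its top from the centre to the edge. It turns both ways with 0.06 N m of friction and stays where it is left.
- pointer (a point): Point 40 mm from the dial's axis, straight out along the white pointer line, at the height of the dial's top. It goes round with the dial (the direction from dial_grip to here, seen from above, is the pointer's direction).
- mark_point (a point): Point on the top panel 40 mm from the dial's axis, at the inner end of the flat red mark (7 mm wide, 13 mm long, pointing away from the axis). The dial is set when the pointer is straight above this point. At the start it lies 0.5 to 1.6 rad clockwise (seen from above) of the pointer.
- ring_grip (a point): On the same axis, mid-height of the lock ring: a knurled brass ring, 54 mm diameter, 16 mm high (80 to 96 mm above the bench, 10 to 26 mm above the top panel), just below the dial and concentric; a white line on its top shows its turning. Round: grip it at any yaw. Clockwise from above tightens; it keeps the turn it is given, and the dial does not turn with it.
- lock_washer (a joint): Squash (m) of the spring washer under the lock ring, 0.5 mm per rad past the seat: too small to measure, go by torque. The ring runs freely (0.05 N m) for an unknown 0.4 to 1.3 rad, then seats: turning takes 0.3 N m plus 2 N m per rad past the seat; a halted hand may feel up to 0.6 N m less (friction). Let go, it springs back to about 9 degrees past the seat and stays.
- trimmer: Loose yellow-handled screwdriver, 130 mm long, lying on the calibrator's panel beside the dial. Leave alone.
- spare_cap: Loose red plastic cap, 22 mm diameter, 14 mm high, standing on the calibrator's panel. Leave alone.
- reel: Loose blue reel, 54 mm diameter, 46 mm high, on the bench. Leave alone.
- cutters: Loose orange-handled side cutters, about 100 mm long, lying on the bench. Leave alone.
- parts_cup: Loose white bowl, 64 mm diameter, 45 mm high, on the bench. Leave alone.
- meter: Loose lime-green hand meter, 150 x 75 x 32 mm, lying on the bench. Leave alone.

How it is judged:
On the way, in this order (a step that is already met when the one before it is completed fails the run):
1. the dial's pointer is on the red mark while the lock ring is still loose (horizontal distance between pointer and mark_point below 0.005 m and value of joint lock_washer below 3e-05 m), for 0.3 s.
2. the lock ring is turned tight on its seat (value of joint lock_washer above 5e-05 m), for 0.2 s.
At the end, for the whole second after the job is handed in: The pointer is on the red mark (within 5 mm at 40 mm from the axis, 7 degrees) and the lock ring is tight: 6 to 40 degrees past its seat (washer squashed 0.05 to 0.35 mm) (horizontal distance between pointer and mark_point below 0.005 m and value of joint lock_washer between 5e-05 and 0.00035 m); the robot touches nothing.
It fails at once if the lock ring is over-tightened (more than 40 degrees past its seat) (value of joint lock_washer above 0.00035 m).
It fails at once if the lock ring is tightened while the dial is off the mark (value of joint lock_washer above 5e-05 m and horizontal distance between pointer and mark_point above 0.005 m).
It fails at once if a loose thing is disturbed (moved more than 20 mm) (distance of any of trimmer, spare_cap, reel, cutters, parts_cup, meter from where it was at the start of the episode above 0.02 m).
It also fails if it takes over 67 s, if anything falls off the work surface, if the arm or the gripper's body presses on something with over 40 N, if the wrist force passes 120 N, or if a joint passes its speed limit or range.

## Working session

There is one attempt and no reset: what is moved stays moved. The work goes in short steps, Python scripts to look and compute and a shell command to move; the robot and the scene stay as the last step left them, time stands still between calls to the robot, and variables do not carry over. Pictures are saved under pics/ and viewed, at most 10 in all, crops included, and the job is handed in when it is done.

```bash
mkdir -p pics; python3 - <<'E'
from plant import sensors, optics
import cv2,numpy as np
s=sensors.read_state();print({k:np.round(v,3) for k,v in s.items()})
for n in("top","side"):
    f=optics.grab_frame(n);cv2.imwrite(f"pics/{n}0.png",f["pixels"]);np.savez(f"pics/{n}0.npz",**f)
    print(n,f["fx"],f["fy"],f["cx"],f["cy"],np.round(f["pose"],3).tolist())
E
```

```text
{'clock': np.float64(0.0), 'q': array([-1.341,  0.092,  1.232,  0.   ,  1.82 , -0.057]), 'joint_vel': array([ 0.001, -0.   , -0.   , -0.   , -0.001,  0.001]), 'effort': array([ 1.0000e-03, -4.5874e+01, -4.1802e+01, -0.0000e+00,  1.2000e-02,
       -0.0000e+00]), 'eef_pos': array([ 0.17 , -0.575,  0.244]), 'ee_rot': array([ 0.99 ,  0.143, -0.   , -0.001]), 'force': array([-0.636, -0.024,  0.496]), 'torque': array([-0.019, -0.017,  0.049]), 'gripper_force': np.float64(0.0), 'opening': np.float64(0.085)}
top 463.13825022104544 463.13825022104544 322.9401023533688 201.23750694829744 [[-0.025, -0.998, 0.053, 0.432], [-0.999, 0.024, -0.03, 0.043], [0.029, -0.054, -0.998, 1.215], [0.0, 0.0, 0.0, 1.0]]
side 368.18831435641863 368.18831435641863 319.00983891446657 201.9535612488286 [[-0.959, -0.179, 0.221, 0.295], [-0.284, 0.658, -0.697, 0.687], [-0.02, -0.731, -0.682, 0.75], [0.0, 0.0, 0.0, 1.0]]
```

View pics/top0.png

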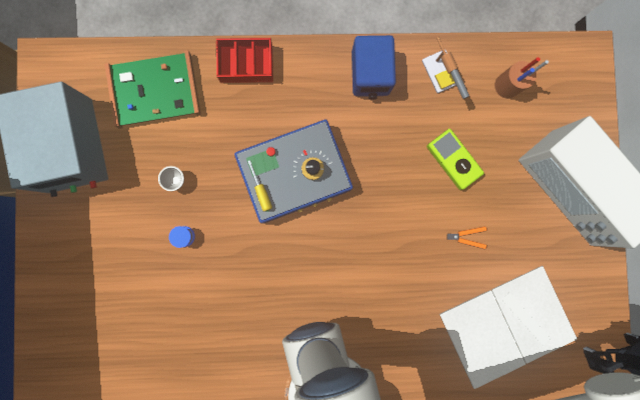

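View pics/side0.png

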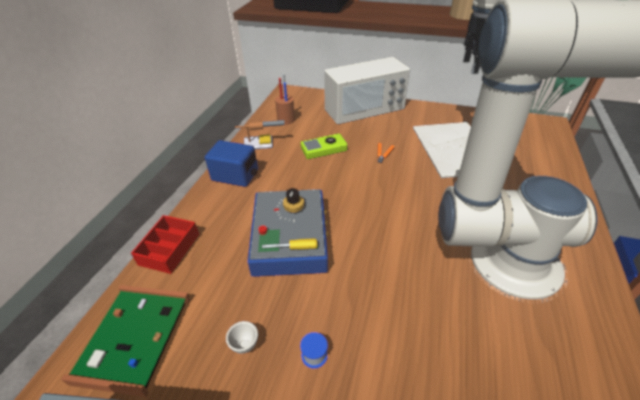

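The top view shows the calibrator around (295,171), with the dial at (313,168), the red mark near (305,153), the red cap at (271,152) and the trimmer at (262,190). The side view shows the dial at (292,197). I'll enlarge both views and measure.

```bash
cat > h.py <<'E'
import numpy as np,cv2
def ray(f,u,v):
    P=np.array(f["pose"]);d=P[:3,:3]@np.array([(u-f["cx"])/f["fx"],(v-f["cy"])/f["fy"],1]);return P[:3,3],d
def onz(f,u,v,z):
    o,d=ray(f,u,v);return o+d*(z-o[2])/d[2]
def tri(f,a,g,b):
    o,d=ray(f,*a);p,e=ray(g,*b);t=np.linalg.lstsq(np.c_[d,-e],p-o,rcond=None)[0]
    A=o+d*t[0];B=p+e*t[1];return (A+B)/2,np.linalg.norm(A-B)
def blobs(mask,roi):
    u0,v0,u1,v1=roi;m=np.zeros_like(mask);m[v0:v1,u0:u1]=mask[v0:v1,u0:u1]
    n,l,s,c=cv2.connectedComponentsWithStats(m);return [(int(s[i,4]),s[i,:4].tolist(),np.round(c[i],2).tolist()) for i in range(1,n) if s[i,4]>3]
E
python3 - <<'E'
from h import *
T=dict(np.load("pics/top0.npz"));S=dict(np.load("pics/side0.npz"))
R={"top":(T,(285,140,345,195)),"side":(S,(255,180,325,225))}
ims=[]
for n,(f,r) in R.items():
    p=f["pixels"];h=cv2.cvtColor(p,cv2.COLOR_BGR2HSV)
    for nm,lo,hi in(("black",(0,0,0),(179,255,60)),("brass",(12,90,60),(30,255,255)),("red",(172,110,80),(179,255,255)),("red2",(0,110,80),(8,255,255))):
        print(n,nm,blobs(cv2.inRange(h,lo,hi),r))
    c=p[r[1]:r[3],r[0]:r[2]];ims.append(cv2.resize(c,(390,390*c.shape[0]//c.shape[1]),interpolation=cv2.INTER_CUBIC))
    d=f["range_z"][r[1]:r[3],r[0]:r[2]]; print(d.min(),d.max())
H=max(i.shape[0] for i in ims)
cv2.imwrite("pics/crop0.png",np.hstack([cv2.copyMakeBorder(i,0,H-i.shape[0],0,0,0) for i in ims]))
E
```

```text
top black []
top brass [(107, [336, 140, 9, 23], [341.45, 147.46]), (219, [302, 158, 22, 22], [312.0, 169.05])]
top red []
top red2 [(11, [303, 150, 4, 5], [304.64, 152.18])]
0.0 1.2321624
side black [(90, [287, 190, 12, 13], [293.21, 196.76])]
side brass [(724, [255, 180, 70, 18], [288.32, 184.77]), (225, [283, 197, 21, 16], [293.22, 204.94])]
side red []
side red2 [(4, [275, 209, 3, 2], [275.75, 209.25])]
0.0 1.1832099
```

View pics/crop0.png

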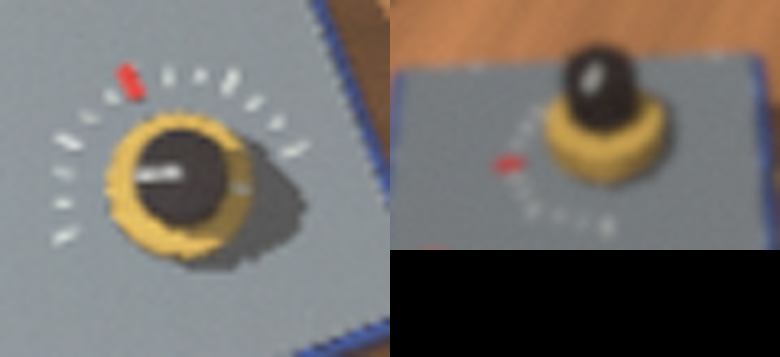

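The crop (6.5x from (285,140)) puts the dial top centre at about (181,178), which is pixel (312.9,167.4). The white line points image-left and the red mark sits up-left at (131,82), pixel (305.2,152.6). Next: the axis from both views, then the angles.

```bash
cat >> h.py <<'E'
def cen(mask,roi):
    b=max(blobs(mask,roi));x,y,w,h=b[1];return x+(w-1)/2,y+(h-1)/2,w,h
def dial(f,axis,ztop=.128,r=.0155):
    """pointer angle: bright low-saturation pixels of the dial's top, on plane ztop"""
    K=4;p=f["pixels"].astype(float).mean(2);pts=[];ws=[]
    for v in range(400):
        for u in range(640):
            pass
    return None
E
sed -i '/^def dial/,$d' h.py
cat >> h.py <<'E'
def pointer(f,ax,z=.128,r=.014):
    # resample the top plane to a metric grid, brightest direction by weighted moments
    n=np.linspace(-.02,.02,161);X,Y=np.meshgrid(n+ax[0],n+ax[1]);P=np.linalg.inv(f["pose"])
    q=np.einsum('ij,jkl->ikl',P[:3,:3],np.array([X,Y,X*0+z]))+P[:3,3,None,None]
    u=(q[0]/q[2]*f["fx"]+f["cx"]).astype(np.float32);v=(q[1]/q[2]*f["fy"]+f["cy"]).astype(np.float32)
    g=cv2.remap(f["pixels"].min(2),u,v,cv2.INTER_CUBIC).astype(float)
    k=(np.hypot(X-ax[0],Y-ax[1])<r);w=np.clip(g-110,0,None)*k
    if w.sum()==0:return None
    mx,my=(w*X).sum()/w.sum(),(w*Y).sum()/w.sum()
    C=np.cov(np.array([X[k],Y[k]]),aweights=w[k]);e=np.linalg.eigh(C)[1][:,1];d=np.array([mx,my])-ax[:2]
    if e@d<0:e=-e
    return np.degrees([np.arctan2(d[1],d[0]),np.arctan2(e[1],e[0])]),(mx,my),w.max()
E
python3 - <<'E'
from h import *
T=dict(np.load("pics/top0.npz"));S=dict(np.load("pics/side0.npz"))
pt=(181/6.5+285-.42,178/6.5+140-.42)
ps=(600/5.571+255-.42,78/5.571+180-.42)
print("dial top tri",tri(T,pt,S,ps),onz(T,*pt,.128))
print("ring top",onz(T,312.5,168.5,.092),"side r",onz(S,293,201,.094))
# ring top-outline/tri with brass centroids
print("ring tri",tri(T,(312.5,168.7),S,(293.2,203.5)))
print("mark tri",tri(T,(304.64,152.18),S,(275.75,209.2)))
h=cv2.cvtColor(T["pixels"],cv2.COLOR_BGR2HSV);m=onz(T,*[304.64,152.18],.07);print("mark",m)
# grey panel for frame
g=cv2.inRange(h,(95,10,100),(125,90,190));g[:, :235]=0;g[:,355:]=0;g[:118]=0;g[225:]=0
c=cv2.morphologyEx(g,cv2.MORPH_CLOSE,np.ones((25,25)));c=cv2.morphologyEx(c,cv2.MORPH_OPEN,np.ones((9,9)))
r=cv2.minAreaRect(max(cv2.findContours(c,0,2)[0],key=cv2.contourArea));B=np.array([onz(T,*b,.07) for b in cv2.boxPoints(r)])
C=B.mean(0);E=np.roll(B,-1,0)-B;L=np.linalg.norm(E,axis=1);print(r,L,C)
i=L.argmax();e=E[i]/L[i]
yv=e if e[1]>0 else -e
for s in(1,-1):
    y=s*yv;x=np.array([y[1],-y[0],0]);print("axis pred",s,C-.015*x-.045*y,"yaw",np.degrees(np.arctan2(x[1],x[0])))
a=onz(T,*pt,.128)
print("pointer",pointer(T,a));print("mark ang",np.degrees(np.arctan2(*(m-a)[[1,0]])),np.linalg.norm((m-a)[:2]))
E
```

```text
dial top tri (array([0.47969287, 0.02994239, 0.17033438]), np.float64(0.17132333348280457)) [0.5714208  0.03251432 0.128     ]
ring top [0.57226528 0.0320932  0.092     ] side r [0.57501344 0.03000032 0.094     ]
ring tri (array([0.57318478, 0.03231372, 0.08745577]), np.float64(0.001750517303349625))
mark tri (array([0.6167535 , 0.05073124, 0.07261666]), np.float64(0.001900744985707421))
mark [0.61625962 0.05045159 0.07      ]
((293.0342712402344, 170.42465209960938), (75.02337646484375, 99.48497772216797), 69.44395446777344) [0.24757642 0.18792612 0.24595741 0.18607272] [0.57175643 0.07982034 0.07      ]
axis pred 1 [0.57274754 0.03239653 0.07      ] yaw 19.632201185077257
axis pred -1 [0.57076532 0.12724415 0.07      ] yaw -160.36779881492276
pointer (array([76.19882325, 94.97488166]), (np.float64(0.5732401479276577), np.float64(0.03992073717148338)), np.float64(86.0))
mark ang 21.803332512963454 0.04829353950385935
```

The axis is consistent: the ring triangulates to (0.573, 0.032) at z≈0.087, and the panel frame predicts (0.573, 0.032). The mark is at about 22.6° with radius 47 mm, and the pointer at about 86–95°, so the dial needs roughly 68° clockwise. Approaching now.

```bash
python3 -m handwheel '[[[0.65,0.97,0],0.6,1],[[0.65,0.97,0],0.6,1],[[0.65,0.97,0],0.6,1],[[0.65,0.97,0],0.6,1],[[0.65,0.97,0],0.6,1],[[0.65,0.97,0],0.6,1],[[0.65,0.97,0],0.6,1],[[0.65,0.97,0],0.6,1],[[0.65,0.97,0],0.6,1],[[0.65,0.97,0],0.6,1]]'
python3 -m handwheel '[[[0.65,0.97,0],0.6,1],[[0.65,0.97,0],0.6,1],[[0.65,0.97,0],0.6,1],[[0.65,0.97,0],0.6,1],[[0.65,0.97,0],0.6,1],[[0.65,0.97,0],0.6,1],[[0.65,0.97,0],0.6,1],[[0.65,0.97,0],0.6,1],[[0.65,0.97,0],0.6,1],[[0.65,0.97,0],0.6,1]]'
python3 - <<'E'
from h import *
T=dict(np.load("pics/top0.npz"));S=dict(np.load("pics/side0.npz"))
pt=(181/6.5+285-.42,178/6.5+140-.42)
for y in(70,78,86):print(tri(T,pt,S,(210/5.571+255-.42,y/5.571+180-.42)))
a=np.array([.5727,.0323,0]);print(pointer(T,a),pointer(S,a))
E
```

```text
clock: 1.35
eef_pos: [0.3326, -0.332, 0.2448]
ee_rot: [0.919, 0.395, -0.0, -0.0]
force: [0.3, -0.6, -0.0]
opening: 0.0856
gripper_force: 0.0
clock: 2.6
eef_pos: [0.495, -0.0896, 0.2448]
ee_rot: [0.785, 0.619, -0.0, -0.0]
force: [0.2, -0.4, 0.0]
opening: 0.0856
gripper_force: 0.0
(array([0.57242465, 0.03281314, 0.12795245]), np.float64(0.0020685501066393737))
(array([0.57296099, 0.03273048, 0.12284873]), np.float64(0.0018251515099694463))
(array([0.57350147, 0.03264725, 0.11770528]), np.float64(0.0015798507825404973))
(array([85.76370756, 94.72954012]), (np.float64(0.5732572473915702), np.float64(0.039823022228358415)), np.float64(86.0)) (array([72.85162306, 95.7849211 ]), (np.float64(0.5750288417972437), np.float64(0.03984733811591467)), np.float64(22.0))
```

Dial top triangulates to z≈0.125 against 0.128 expected, with axis (0.573, 0.0325). Now align over it, descend, and close.

```bash
python3 -m handwheel '[[[0.62,0.98,0],0,1],[[0.62,0.98,0],0,1],[[0.62,0.98,0],0,1],[[0.62,0.98,0],0,1],[[0.63,0.96,0],0,1],[[0,0,-0.8],0,1],[[0,0,-0.8],0,1],[[0,0,-0.8],0,1],[[0,0,0],0,1]]'
python3 -m handwheel '[[[0,0,-0.7],0,1],[[0,0,-0.7],0,1],[[0,0,-0.7],0,1],[[0,0,-0.65],0,1],[[0,0,0],0,-1],[[0,0,0],0,-1],[[0,0,0],0,-1],[[0,0,0],0,-1],[[0,0,0],0,-1],[[0,0,0],0,-1]]' 40
python3 -c "
from plant import sensors;print(sensors.read_state())"
```

```text
clock: 3.72
eef_pos: [0.5713, 0.0312, 0.1824]
ee_rot: [0.786, 0.618, -0.002, -0.001]
force: [-0.3, -0.2, 0.1]
opening: 0.0853
gripper_force: 0.0
clock: 4.97
eef_pos: [0.5747, 0.0311, 0.1184]
ee_rot: [0.786, 0.618, 0.002, 0.002]
force: [6.3, -1.2, -0.8]
opening: 0.033
gripper_force: 42.0
{'clock': 4.975, 'q': array([-4.73591612e-03,  3.19600071e-02,  1.51670528e+00, -5.80764084e-04,
        1.58628538e+00,  2.32376786e-01]), 'joint_vel': array([-0.00142278, -0.00027033, -0.0001373 , -0.00043897, -0.00121613,
       -0.00111464]), 'effort': array([ 9.42019075e-01, -4.30687666e+01, -3.89729476e+01,  3.60441562e-01,
        2.08755679e+00,  2.55155173e-02]), 'eef_pos': array([0.57473742, 0.03108874, 0.11839989]), 'ee_rot': array([0.78577796, 0.61849971, 0.00241915, 0.00229367]), 'force': array([ 6.2641216 , -1.15433876, -0.78977839]), 'torque': array([-0.13655972, -0.91492746, -0.04274803]), 'gripper_force': 42.04285383224487, 'opening': 0.032958261604873466}
```

Gripped at 33 mm opening. The dial centre looks ~2 mm further +x, so I'll recentre and turn clockwise.

```bash
python3 -m handwheel '[[[0.08,0,0],0,-1],[[0,0,0],-1,-1],[[0,0,0],-1,-1],[[0,0,0],-1,-1],[[0,0,0],-1,-1],[[0,0,0],-1,-1],[[0,0,0],-1,-1],[[0,0,0],-1,-1],[[0,0,0],0,-1]]'
python3 -c "
from plant import sensors;s=sensors.read_state();print(s['force'],s['torque'],s['q'])"
python3 -m handwheel '[[[0,0,0],-1,-1],[[0,0,0],-1,-1],[[0,0,0],-1,-1],[[0,0,0],-1,-1],[[0,0,0],-1,-1],[[0,0,0],-1,-1],[[0,0,0],-0.5,-1],[[0,0,0],0,-1],[[0,0,0],0,-1]]'
python3 -c "
from plant import sensors;s=sensors.read_state();print(s['force'],s['torque'],s['q'])"
```

```text
clock: 6.1
eef_pos: [0.5748, 0.0312, 0.1183]
ee_rot: [0.936, 0.353, 0.001, 0.001]
force: [-2.1, -1.2, 5.2]
opening: 0.0327
gripper_force: 42.5
[-2.13699988 -1.22769368  5.22280148] [-0.11747041  0.36070508 -0.09538093] [-4.61819360e-03  3.65463701e-02  1.51211466e+00 -4.63809756e-04
  1.59125135e+00  8.44388482e-01]
clock: 7.22
eef_pos: [0.5748, 0.0313, 0.1183]
ee_rot: [0.997, 0.078, 0.001, 0.0]
force: [-2.3, -0.8, 5.6]
opening: 0.0324
gripper_force: 42.5
[-2.28122217 -0.81683056  5.57357747] [-0.08776662  0.36890749 -0.05601441] [-4.51615902e-03  3.64983880e-02  1.51215577e+00 -2.04606690e-04
  1.59131543e+00  1.41068751e+00]
```

```bash
python3 -m handwheel '[[[0,0,0],0,1],[[0,0,0],0,1],[[0,0,0],0,1],[[0,0,0.7],0.9,1],[[0,0,0.9],1,1],[[0,0,0.9],1,1],[[0,-0.9,0],1,1],[[0,-1,0],1,1],[[0,-1,0],1,1],[[0,-1,0],1,1]]'
python3 -m handwheel '[[[0,-1,0],1,1],[[0,-1,0],1,1],[[0,-0.1,0],1,1],[[0,0,0],0.9,1]]'
cat > look.py <<'E'
import sys
from h import *
from plant import optics,sensors
n=sys.argv[1]
F={k:optics.grab_frame(k) for k in("top","side")}
a=np.array([.573,.0325,0])
T=F["top"];ims=[]
for k,r in(("top",(285,140,345,195)),("side",(255,180,325,235))):
    p=F[k]["pixels"];c=p[r[1]:r[3],r[0]:r[2]];ims.append(cv2.resize(c,(390,390*c.shape[0]//c.shape[1]),interpolation=cv2.INTER_CUBIC))
H=max(i.shape[0] for i in ims)
cv2.imwrite(f"pics/{n}.png",np.hstack([cv2.copyMakeBorder(i,0,H-i.shape[0],0,0,0) for i in ims]))
h=cv2.cvtColor(T["pixels"],cv2.COLOR_BGR2HSV)
b=blobs(cv2.inRange(h,(0,110,80),(8,255,255)),(295,140,315,160));print(b)
m=onz(T,*max(b)[2],.07)-a;print("mark",np.degrees(np.arctan2(m[1],m[0])),np.hypot(*m[:2]))
for k in F:
  for z in(.125,.128):print(k,pointer(F[k],a,z))
E
python3 look.py look1
```

```text
clock: 8.48
eef_pos: [0.5744, -0.0667, 0.1789]
ee_rot: [0.928, 0.371, -0.0, -0.0]
force: [0.6, 0.2, -0.6]
opening: 0.0855
gripper_force: 0.0
clock: 8.98
eef_pos: [0.5744, -0.1191, 0.1787]
ee_rot: [0.852, 0.523, -0.0, -0.0]
force: [0.1, -0.9, 0.1]
opening: 0.0856
gripper_force: 0.0
[(11, [303, 150, 4, 5], [304.64, 152.18])]
mark 22.53715253000323 0.046836464353267535
top (array([21.66657055, 25.03270856]), (np.float64(0.5807464941754018), np.float64(0.0355774701728266)), np.float64(94.0))
top (array([22.91031699, 25.01187575]), (np.float64(0.580476778325123), np.float64(0.03565990147783251)), np.float64(94.0))
side (array([-20.56398693,  11.93081561]), (np.float64(0.5819485212194875), np.float64(0.02914288969917958)), np.float64(21.0))
side (array([-1.375214  , 12.37411462]), (np.float64(0.5806731019305791), np.float64(0.03231579473842153)), np.float64(21.0))
```

View pics/look1.png

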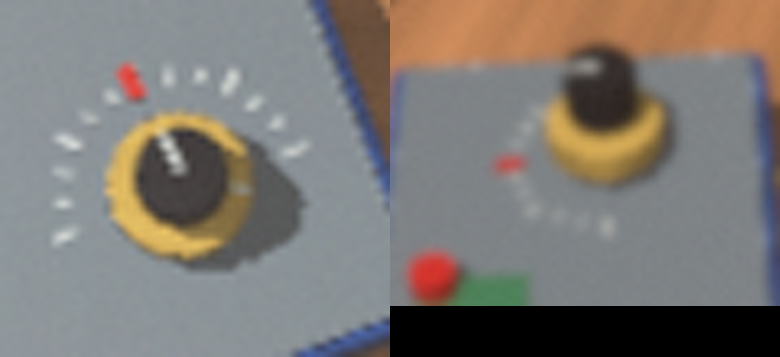

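The crop shows the pointer line running from (185,172) to (163,135), in line with the red mark at (131,82). Pointer is 22–25° and mark 22.5°, within about 2°, so the dial is set. Now the ring.

```bash
python3 -m handwheel '[[[0,1,0],0.7,1],[[0,1,0],0.7,1],[[0,1,0],0.7,1],[[0,1,0],0.7,1],[[0,1,0],0.6,1],[[0,1,0],0,1],[[0.01,0.02,0],0,1],[[0,0,-0.7],0,1],[[0,0,-0.7],0,1]]'
python3 -m handwheel '[[[0,0,-0.7],0,1],[[0,0,-0.7],0,1],[[0,0,-0.6],0,1],[[0,0,-0.2],0,1],[[0,0,0],0,1]]'
python3 -m handwheel '[[[0,0,0],0,-1],[[0,0,0],0,-1],[[0,0,0],0,-1],[[0,0,0],0,-1],[[0,0,0],0,-1],[[0,0,0],0,-1],[[0,0,0],0,-1]]' 100
python3 -c "
from plant import sensors;s=sensors.read_state();print(s['force'],s['torque'],s['q'])"
```

```text
clock: 10.2
eef_pos: [0.5745, 0.0312, 0.1423]
ee_rot: [0.767, 0.642, -0.0, -0.0]
force: [0.0, -0.1, -0.1]
opening: 0.0859
gripper_force: 0.0
clock: 10.82
eef_pos: [0.5747, 0.032, 0.0889]
ee_rot: [0.766, 0.642, -0.0, -0.0]
force: [-0.8, 0.5, -0.2]
opening: 0.0854
gripper_force: 0.0
clock: 11.7
eef_pos: [0.5752, 0.032, 0.0908]
ee_rot: [0.766, 0.642, 0.001, 0.001]
force: [-1.7, 0.1, 5.0]
opening: 0.0509
gripper_force: 103.9
[-1.73473575  0.12107689  4.98387773] [-0.02081248  0.35450936 -0.01143566] [-3.43680813e-03  5.02819277e-02  1.54734155e+00 -2.85077857e-05
  1.54193999e+00  1.72215325e-01]
```

Ring gripped (51 mm). Turn clockwise in steps, watching torque.

```bash
cat > t.py <<'E'
from plant import sensors
import numpy as np
s=sensors.read_state();r=s['ee_rot'];print("  tz %.3f"%s['torque'][2],"yaw %.2f"%np.degrees(2*np.arctan2(r[1],r[0])),"q6 %.3f"%s['q'][5],np.round(s['torque'],2),np.round(s['force'],1))
E
python3 t.py
python3 -m handwheel '[[[0,0,0],-1,-1],[[0,0,0],-1,-1]]' |head -1; python3 t.py
python3 -m handwheel '[[[0,0,0],-1,-1],[[0,0,0],-1,-1]]' |head -1; python3 t.py
python3 -m handwheel '[[[0,0,0],-1,-1]]' |head -1; python3 t.py
```

```text
tz -0.011 yaw 79.94 q6 0.172 [-0.02  0.35 -0.01] [-1.7  0.1  5. ]
clock: 11.95
  tz 0.083 yaw 69.78 q6 0.350 [-0.02  0.28  0.08] [-1.9 -0.5  5.8]
clock: 12.2
  tz 0.004 yaw 59.77 q6 0.524 [-0.01  0.22  0.  ] [-1.8 -0.   4.4]
clock: 12.32
  tz 0.061 yaw 54.77 q6 0.611 [-0.06  0.16  0.06] [-0.8 -0.7  5.7]
```

```bash
python3 -m handwheel '[[[0,0,0],-0.8,-1]]' |head -1; python3 t.py
python3 -m handwheel '[[[0,0,0],-0.8,-1]]' |head -1; python3 t.py
python3 -m handwheel '[[[0,0,0],-0.8,-1]]' |head -1; python3 t.py
```

```text
clock: 12.45
  tz 0.043 yaw 50.79 q6 0.681 [-0.06  0.14  0.04] [-1.1  0.1  4.7]
clock: 12.58
  tz 0.037 yaw 46.80 q6 0.750 [-0.1   0.12  0.04] [-0.7 -0.2  5. ]
clock: 12.7
  tz 0.047 yaw 42.80 q6 0.820 [-0.12  0.08  0.05] [ 0.6 -1.4  4.4]
```

```bash
python3 -m handwheel '[[[0,0,0],-0.8,-1]]' |head -1; python3 t.py
python3 -m handwheel '[[[0,0,0],-0.8,-1]]' |head -1; python3 t.py
```

```text
clock: 12.82
  tz 0.036 yaw 38.80 q6 0.890 [-0.15  0.08  0.04] [-1.1 -0.8  3.8]
clock: 12.95
  tz 0.065 yaw 34.80 q6 0.960 [-0.16  0.05  0.06] [-0.1 -0.3  5.5]
```

```bash
python3 -m handwheel '[[[0,0,0],-0.8,-1]]' |head -1; python3 t.py
python3 -m handwheel '[[[0,0,0],-0.8,-1]]' |head -1; python3 t.py
python3 -m handwheel '[[[0,0,0],-0.8,-1]]' |head -1; python3 t.py
```

```text
clock: 13.08
  tz 0.035 yaw 30.80 q6 1.030 [-0.21  0.02  0.03] [ 0.3 -1.3  4.1]
clock: 13.2
  tz 0.023 yaw 26.79 q6 1.099 [-0.14 -0.01  0.02] [-0.5 -1.5  4.4]
clock: 13.32
  tz 0.335 yaw 22.79 q6 1.169 [-0.22 -0.01  0.33] [-0.1 -1.   4.6]
```

```bash
python3 -m handwheel '[[[0,0,0],-0.8,-1]]' |head -1; python3 t.py
python3 -m handwheel '[[[0,0,0],-0.8,-1]]' |head -1; python3 t.py
```

```text
clock: 13.45
  tz 0.418 yaw 18.83 q6 1.239 [-0.26 -0.06  0.42] [ 0.7 -1.4  4.6]
clock: 13.58
  tz 0.597 yaw 14.84 q6 1.308 [-0.37 -0.    0.6 ] [ 0.9 -2.6  3.9]
```

Seat felt at yaw ≈ 23.5° (0.335 → 0.42 → 0.60 N m). Target is yaw ≈ 3.3° at about 1.0 N m.

```bash
python3 -m handwheel '[[[0,0,0],-0.8,-1]]' |head -1; python3 t.py
python3 -m handwheel '[[[0,0,0],-0.8,-1]]' |head -1; python3 t.py
python3 -m handwheel '[[[0,0,0],-0.6,-1]]' |head -1; python3 t.py
```

```text
clock: 13.7
  tz 0.753 yaw 10.85 q6 1.378 [-0.34 -0.02  0.75] [-0.3 -1.5  4.5]
clock: 13.82
  tz 0.841 yaw 6.87 q6 1.447 [-0.35 -0.06  0.84] [ 1.  -2.1  4.6]
clock: 13.95
  tz 0.953 yaw 3.91 q6 1.499 [-0.45 -0.04  0.95] [ 0.6 -3.2  4.6]
```

```bash
python3 -m handwheel '[[[0,0,0],0,-1],[[0,0,0],0,-1],[[0,0,0],0,1],[[0,0,0],0,1],[[0,0,0],0,1],[[0,0,0],0,1],[[0,0,0.8],0,1],[[0,0,0.9],0,1],[[0,0,0.9],0,1],[[0,0,0.9],0,1]]'
python3 -m handwheel '[[[0,-0.9,0],0,1],[[0,-1,0],0,1],[[0,-1,0],0,1],[[0,-1,0],0,1],[[0,-1,0],0,1],[[0,-1,0],0,1],[[0,0,0],0,1],[[0,0,0],0,1]]'
python3 look.py look2
```

```text
clock: 15.2
eef_pos: [0.575, 0.032, 0.1792]
ee_rot: [0.999, 0.034, 0.001, 0.0]
force: [0.2, 1.3, 0.3]
opening: 0.0856
gripper_force: 0.0
clock: 16.2
eef_pos: [0.5749, -0.1151, 0.1776]
ee_rot: [0.999, 0.034, 0.001, -0.0]
force: [0.2, 0.3, 0.1]
opening: 0.0856
gripper_force: 0.0
[(11, [303, 150, 4, 5], [304.64, 152.18])]
mark 22.53715253000323 0.046836464353267535
top (array([21.76729973, 25.03852999]), (np.float64(0.5807803906874499), np.float64(0.035606784572342134)), np.float64(95.0))
top (array([23.00280667, 25.01473024]), (np.float64(0.5805103546821171), np.float64(0.03568839062010649)), np.float64(95.0))
side (array([-20.72548407,  16.09416607]), (np.float64(0.5819716882988208), np.float64(0.02910532051917171)), np.float64(22.0))
side (array([-1.47995331, 16.33775195]), (np.float64(0.5807368638707794), np.float64(0.03230011190036003)), np.float64(22.0))
```

View pics/look2.png

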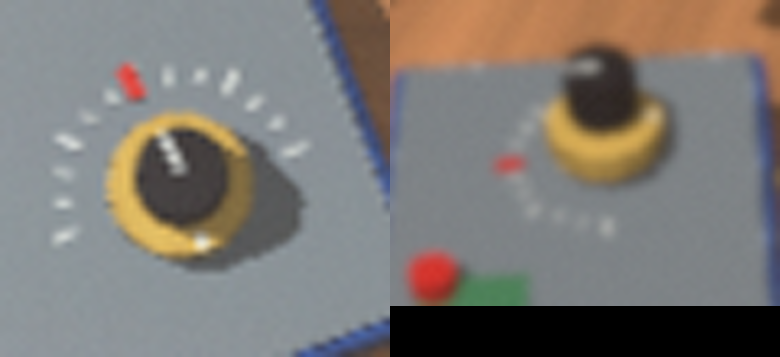

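The crop shows the pointer still on the mark (line to (163,135), unchanged). The ring's white line has moved from (240,188) to (203,242), about 63° clockwise, which matches seat plus spring-back. Handing in.

```bash
python3 -c "
from plant import job;print(job.finish_job())"
```

```text
the job is handed in; nothing more can be done
None
```

I handed the job in at about 16 s, but it returned no verdict: the pointer measured within about 2° of the red mark, and the ring was turned about 19–20° past its seat (0.95 N m), released to spring back, with the arm clear and no contact force showing on the loose things.

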